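# Turn the long middle chart leaf over its spine

### The job

On the test bench lies a flat chart stand with three stiff leaves side by side on one spine, all partly raised on the same side. Push the long middle leaf with your fingertips from beneath and turn it right over the spine until it lies flat on the other side. Only push it (do not pinch it, shove it hard or fling it), leave the two short leaves as they are, do not drag or lift the stand, and do not disturb the things around it.

Things in the scene. Friction and masses are not known exactly. Their poses are not given: they have to be found in the camera images.
- stand: Loose, heavy (1.8 kg) black chart stand, a flat plate 290 mm along its x, 310 mm along its y, 12 mm thick, with a 4 mm pad of paper on each side of the spine (top 16 mm above the bench). Origin: centre of its underside, on the bench. Its spine runs along its x axis at y = 0, 22 mm above the bench, between two end cheeks that stand to 33 mm. Its z is up.
- leaf_spine (a point): Point on the hinge line, in the middle of the long leaf's length: 22 mm above the bench, straight above the stand's origin; its axes are those of the stand.
- leaf (a joint): Angle of the long middle leaf about the spine, rad: 0 = flat on the stand's -y side, 1.57 = upright, 3.14 = flat on the stand's +y side (its stops at both ends). It starts partly raised on the -y side, at 0.65 to 1.1. The hinge is stiff enough (0.15 N m) that the leaf stays wherever it is left; pushing it near its free edge takes 1 to 3 N.
- leaf_edge (a point): Middle of the free edge of the long middle leaf. The leaf is a rigid grey plastic board with a white card printed with a fan on both faces, 120 mm long along the spine, 5 mm thick, its free edge 140 mm from the hinge line; about 90 g.
- near_leaf (a joint): Angle of the short leaf at the stand's -x end about the same spine, same meaning and as stiff. It starts at 0.3 to 1.1 and must stay as it is.
- near_leaf_edge (a point): Middle of the free edge of that short leaf: same make, 60 mm long along the spine, 140 mm from hinge line to free edge; its middle is 100 mm from the stand's middle towards its -x, so a 10 mm gap parts it from the long leaf.
- far_leaf (a joint): Angle of the short leaf at the stand's +x end about the same spine, same meaning and as stiff. It starts at 0.3 to 1.1 and must stay as it is.
- far_leaf_edge (a point): Middle of the free edge of that short leaf: same make, 60 mm long along the spine, 140 mm from hinge line to free edge; its middle is 100 mm from the stand's middle towards its +x, so a 10 mm gap parts it from the long leaf.
- meter: Bystander: multimeter in an orange holster lying on its back, 150 x 76 x 45 mm (long side along its x), beside the stand's +y side. Origin: centre of its underside.
- tape_measure: Bystander: tape measure, black case 72 x 66 x 34 mm, lying off the stand's -y side. Origin: centre of its underside.
- tape_roll: Bystander: roll of black tape, 68 mm across, 19 mm high, lying beyond the stand's +x end. Origin: centre of its underside.
- spray_can: Bystander: upright spray can, 54 mm across, 150 mm high, beyond the stand's +x end, towards its +y side. Origin: centre of its underside.

How it is judged (in metres and radians):
On the way, in this order (a step that is already met when the one before it is completed fails the run):
1. the long leaf is pushed past upright by the fingers (value of joint leaf between 1.5 and 2.6 rad and contact force between the fingers and leaf above 0.2 N), for 0.05 s.
2. the long leaf lies flat on the other side (value of joint leaf above 3.05 rad), for 0.2 s.
At the end, for the whole second after the job is handed in: The long middle leaf lies flat on the stand's +y side (joint above 3.05 rad, at rest), the short leaves' edges and the stand are within 20 mm of where they started (value of joint leaf above 3.05 rad and angular speed of leaf below 0.1 rad/s and distance of each of near_leaf_edge, far_leaf_edge, stand from where it was at the start of the episode below 0.02 m); the robot touches nothing.
It fails at once if the long leaf is pinched or shoved hard (over 15 N from the fingers before it is nearly down) (value of joint leaf below 2.7 rad and contact force between the fingers and leaf above 15 N).
It fails at once if the long leaf is flung (faster than 6 rad/s) (velocity of joint leaf above 6 rad/s).
It fails at once if a short leaf is turned (its edge moved by over 20 mm) (distance of any of near_leaf_edge, far_leaf_edge from where it was at the start of the episode above 0.02 m).
It fails at once if the stand is dragged, lifted or tipped (distance of stand from where it was at the start of the episode above 0.02 m or angle between stand's own z axis and vertical above 0.06 rad).
It fails at once if a bystander is moved by more than 20 mm (distance of any of meter, tape_measure, tape_roll, spray_can from where it was at the start of the episode above 0.02 m).
It also fails if it takes over 40 s, if anything falls off the work surface, if the arm or the gripper's body presses on something with over 40 N, if the wrist force passes 120 N, or if a joint passes its speed limit or range.

### The arm

A 7-joint arm with a two-finger parallel gripper is mounted at the origin on the work surface. World frame = base frame: x ahead of the robot, y to its left, z up, the work surface at z = 0. Lengths are in m, angles in degrees, forces in N, time in s.
With the tool pointing down it reaches from about 0.425 to 1.025 m from the base axis. Payload 9.4 kg.
Tool frame: the origin (TCP) lies midway between the tips of the shut fingers; the grasp point (between the pads) lies 19 mm behind it; z points along the fingers, y is the line along which they close (so a half turn about z gives the same grasp; the last joint's range is limited). The gripper opens to 85 mm and grips with 20 to 120 N. Pads are 22 mm wide; open, the fingers measure 114 mm over their backs; the gripper's body (76 mm by 85 mm) begins 54 mm behind the grasp point. The pads swing forward as they close: fully open they stand 13 mm farther back than shut.
Start: joints at [60.292, 34.337, -0.143, 91.639, 0.103, 54.024, -4.572], TCP at [0.31, -0.655, 0.231] pointing down, gripper open.
Joint ranges: [-147.43, 147.43], [-19.82, 112.94], [-74.19, 73.91], [6.32, 146.72], [-59.91, 239.91], [6.04, 106.73], [-150.56, 150.56]. Speed limits (degrees/s): [127.2, 127.2, 172.46, 172.46, 180, 180, 180].

### API

Orientations are given as [roll, pitch, yaw] about the fixed x, y, z axes, in that order (R = Rz(yaw) Ry(pitch) Rx(roll)).
In Python, from workcell import manip gives the robot as it stands.
- The arm moves only by the tool apply_moves, never from a script. Its argument "increments" is a list of rows, each a list of 4 numbers: the shift along the tool's x, y, z in m, then the turn about the tool's z in degrees. In form: [[dx, dy, dz, yaw], ...]. A call has 1 to 8 rows; each row is the pose to reach, as a shift and turn from the pose commanded when the call began, along the tool's axes at that moment; what a row does not reach only later rows make up. A row lasts 1/8 s, in which the tool goes at most 62.5 mm and 10.7 degrees, less where a joint would pass 70% of its speed; a pose out of reach is approached as far as the arm can. A call with a gripper value outside its range is refused whole. "hand" is the opening, from 0 (shut) to 1 (fully open), set as the call begins (left out, the last holds). The fingers move at their own pace and stop on an object; "squeeze" is the grip in N (left out, the last holds). Time passes only in rows, so rows that repeat a pose let the fingers close. It gives the time, the measured TCP pose, the force, the opening and the grip force at its end, in the units of the state.
- manip.read_state(): the state, without advancing time (a new reading comes with each control period).
- manip.read_camera(name): name is "scene" or "side" or "wrist"; returns a dict with "frame" (400x640x3 uint8, red, green, blue), "fx", "fy", "cx", "cy" (pixels), "view" (4x4, takes a point from world to camera coordinates); the wrist camera has in their place "tool_from_camera" (4x4, takes a point from camera to tool coordinates, whose origin is the TCP and whose axes are the flange's). Camera axes: x right, y down, z forward; pixel columns grow to the right and rows downward; lengths in m; the calibration is good to about 2 mm. A picture is of the moment at which its call begins: read the wrist's pose just before it. There is no depth.
- manip.job_done(): hands the job in; it is judged then, once.
The state is a dict: "time_s": time; "q": joint angles; "joint_vel": joint speeds; "tau": joint torques, N m; "eef_pos": TCP position; "ee_rot": TCP orientation; "contact_force": force on the tool from outside, world axes, zero at the start; "ft_torque": the same for the moment, N m; "gripper_width": finger opening in m; "grasp_force": force on a finger pad.
Only numpy, scipy, OpenCV 4.12 (cv2) and the standard library are available. Lean on these libraries where they do the work, as an engineer would, in place of code of your own. Each camera call takes 0.05 s, during which the arm holds its last target. There are 200 camera calls.

## Working session

There is one attempt and no reset: what is moved stays moved. The work goes in short steps, Python scripts to look and compute and a tool call to move; the robot and the scene stay as the last step left them, time stands still between calls to the robot, and variables do not carry over. Pictures are saved under pics/ and viewed, at most 10 in all, crops included, and the job is handed in when it is done.

Besides the shell and the picture viewer there is one more tool, called after "Emit:" as name(argument=value, ...) on one line, values as JSON. apply_moves: Moves the arm, as the interface text tells. Its arguments: {"type":"object","properties":{"increments":{"type":"array"},"hand":{"type":"number"},"squeeze":{"type":"number"}},"required":["increments"]}

```bash
mkdir -p pics; ls
cat > h.py <<'E'
import numpy as np,cv2
from workcell import manip
def snap(n,f):
    s=manip.read_state(); c=manip.read_camera(n); cv2.imwrite('pics/'+f,c['frame'][:,:,::-1]); 
    np.savez('pics/'+f+'.npz',**{k:v for k,v in c.items()},pos=s['eef_pos'],rot=s['ee_rot']); return c,s
E
python3 - <<'E'
from h import *
a,s=snap('scene','s0.png');b,_=snap('side','d0.png')
print(s)
for c in(a,b):print(c['fx'],c['cx'],c['cy'],np.round(c['view'],3).tolist())
E
```

```text
pics
{'time_s': 0.0, 'q': array([60.29191346, 34.38378776, -0.14599138, 91.6816703 ,  0.10264828,
       54.02327205, -4.57053065]), 'joint_vel': array([-0.09967403, -0.0623267 , -0.03253685, -0.01563112,  0.11502191,
       -0.02866751,  0.02690083]), 'tau': array([ 6.88274249e-04, -7.76448298e+01,  1.56504795e+00, -2.58004189e+01,
        1.22966204e-02,  9.03244450e-03,  3.28381384e-05]), 'eef_pos': array([ 0.30977451, -0.65496117,  0.23042147]), 'ee_rot': array([-1.79911724e+02,  7.58771059e-03,  2.53184740e+01]), 'contact_force': array([0.67549725, 0.41054504, 0.36046977]), 'ft_torque': array([0.03038852, 0.00225271, 0.02482171]), 'grasp_force': 0.0, 'gripper_width': 0.08533125571411503}
390.58639478533377 323.5695281392049 201.49417593506328 [[0.889, 0.458, 0.016, -0.554], [0.308, -0.572, -0.76, -0.075], [-0.339, 0.68, -0.65, 1.177], [0.0, 0.0, 0.0, 1.0]]
490.2061919200494 324.67940273915065 201.32073958116382 [[-0.877, -0.48, -0.008, 0.56], [-0.25, 0.47, -0.846, 0.149], [0.41, -0.741, -0.532, 1.234], [0.0, 0.0, 0.0, 1.0]]
```

View pics/s0.png

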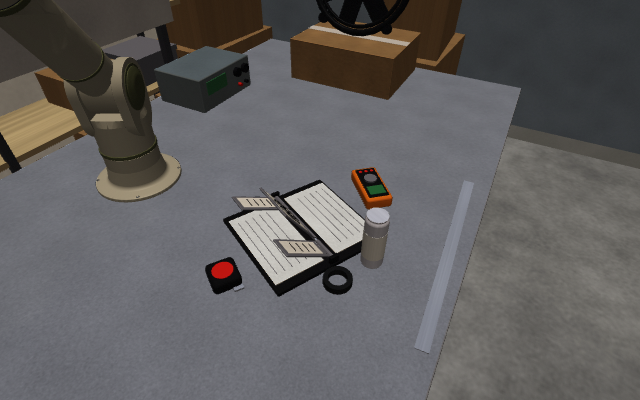

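View pics/d0.png

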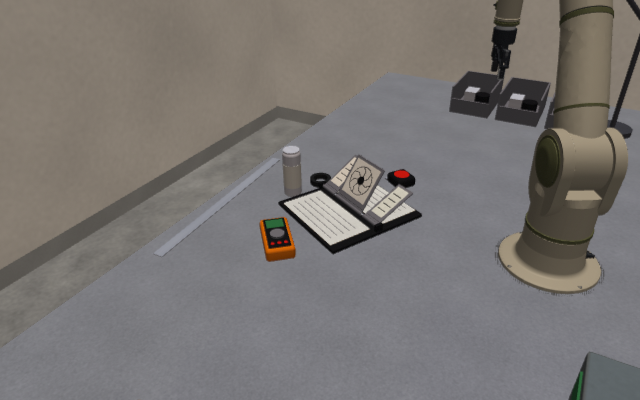

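The scene view shows the stand around (295,235), with the tape measure at (223,273), meter (371,187), can (375,238) and tape roll (337,280). The side view shows the raised long leaf with its fan at (361,180). Next I'll enlarge both.

Run:
```python
import cv2
a=cv2.imread('pics/s0.png')[160:310,200:400];cv2.imwrite('pics/s0c.png',cv2.resize(a,None,fx=4,fy=4,interpolation=cv2.INTER_CUBIC))
a=cv2.imread('pics/d0.png')[140:265,255:435];cv2.imwrite('pics/d0c.png',cv2.resize(a,None,fx=4,fy=4,interpolation=cv2.INTER_CUBIC))
```

```text
(no output)
```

View pics/s0c.png

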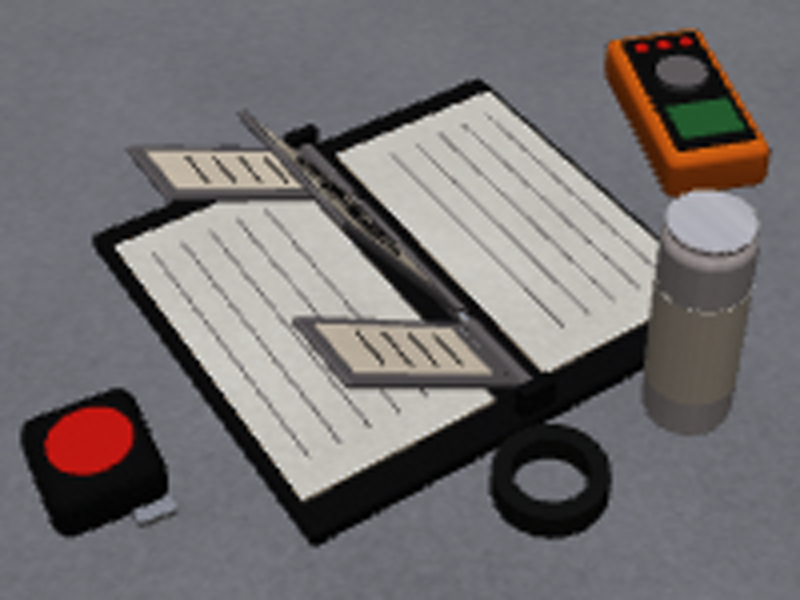

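View pics/d0c.png

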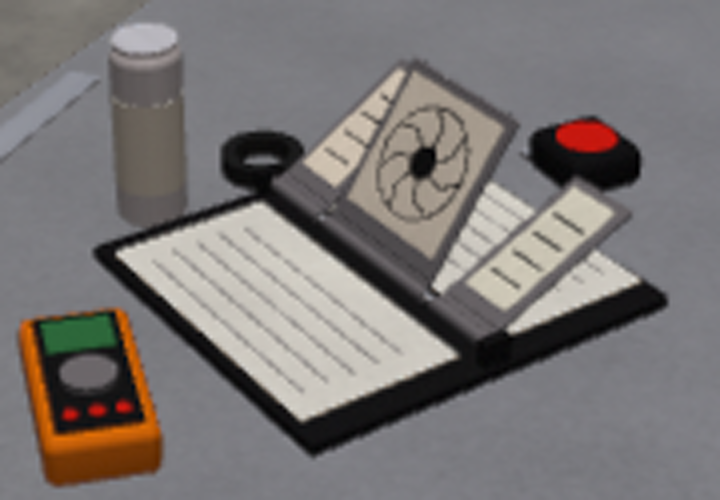

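The crops show these corners:
- **Plate:** scene (97,238), (314,530), (482,80); side (665,295), (313,447), (97,248).
- **Leaf edges:** long leaf in side view (415,62) and (518,122); near leaf scene (130,148); far leaf scene (297,320).

I'll fit the stand model to them.

```bash
cat > fit.py <<'E'
from h import *
from scipy.optimize import least_squares
S=np.load('pics/s0.png.npz');D=np.load('pics/d0.png.npz')
def proj(c,P):
    q=c['view'][:3,:3]@P+c['view'][:3,3]; return np.array([c['fx']*q[0]/q[2]+c['cx'],c['fy']*q[1]/q[2]+c['cy']])
def leaf(x,a,r=.14): return lambda p:(x,-r*np.cos(p[a]),.022+r*np.sin(p[a]))
def pt(*v): return lambda p:v
o=[(S,97,238,pt(-.145,-.155,.012)),(S,314,530,pt(.145,-.155,.012)),(S,482,80,pt(-.145,.155,.012)),
(D,665,295,pt(-.145,-.155,.012)),(D,313,447,pt(-.145,.155,.012)),(D,97,248,pt(.145,.155,.012)),
(S,240,112,leaf(-.06,3)),(D,415,62,leaf(.06,3)),(D,518,122,leaf(-.06,3)),
(S,130,148,leaf(-.13,4)),(S,168,200,leaf(-.07,4)),(D,575,182,leaf(-.07,4)),(D,630,213,leaf(-.13,4)),
(S,297,320,leaf(.07,5)),(S,345,383,leaf(.13,5))]
def W(p,v):
    c,s=np.cos(p[2]),np.sin(p[2]); return np.array([p[0]+c*v[0]-s*v[1],p[1]+s*v[0]+c*v[1],v[2]])
def res(p):
    r=[]
    for c,u,v,f in o:
        off=(200,160) if c is S else (255,140)
        r+=list(proj(c,W(p,f(p)))-np.array([u/4+off[0]-.375,v/4+off[1]-.375]))
    return np.array(r)
b=min((least_squares(res,[.6,-.2,y,.9,.6,.6],loss='soft_l1') for y in np.arange(0,6.3,.8)),key=lambda r:r.cost)
p=b.x
if __name__=='__main__':
    print(np.round(p,3),np.degrees(p[2:]));print(np.round(b.fun.reshape(-1,2),1).tolist())
    def ray(c,u,v,z):
        off=(200,160) if c is S else (255,140)
        R=c['view'][:3,:3];C=-R.T@c['view'][:3,3];d=R.T@np.array([(u/4+off[0]-c['cx'])/c['fx'],(v/4+off[1]-c['cy'])/c['fy'],1]);return np.round((C+d*(z-C[2])/d[2])[:2],3)
    print('can',ray(S,712,222,.15),ray(D,145,38,.15),'tape',ray(S,90,440,.034),'roll',ray(S,550,472,.019),'meter',ray(S,690,95,.045))
    np.save('p.npy',p)
E
python3 fit.py
```

```text
[ 0.544  0.032 -0.485  0.968  0.445  0.558] [-27.77709347  55.45493418  25.4871286   31.96246719]
[[-0.9, -1.1], [0.1, 1.4], [-0.1, -1.3], [0.8, 0.3], [-1.2, 0.1], [-2.1, -0.1], [-0.1, -0.2], [0.0, -0.9], [0.4, 0.2], [-0.3, 0.0], [0.7, 0.1], [0.0, -0.9], [0.6, 0.4], [-0.7, -0.6], [1.4, 0.8]]
can [0.743 0.018] [0.738 0.021] tape [ 0.467 -0.19 ] roll [ 0.698 -0.079] meter [0.649 0.246]
```

The fit is within about 2 px. The stand is at (0.544, 0.032), yaw -27.8°, with the long leaf at 55°. I'll go to stand y = -0.14 with the fingers shut and tool x along the stand's +y (yaw 62.2°).

Emit:
apply_moves(increments=[[0.03,-0.035,0,-3],[0.075,-0.085,0,-8],[0.12,-0.135,0,-13],[0.165,-0.185,0,-18],[0.205,-0.23,0,-23],[0.245,-0.275,0,-28],[0.28,-0.312,0,-33],[0.3,-0.333,0,-37]], hand=0)

```text
time_s: 1.1
eef_pos: [0.4394, -0.2227, 0.2313]
ee_rot: [-180.0, -0.0, 62.7]
contact_force: [0.2, -0.3, -0.2]
gripper_width: -0.0003
grasp_force: 0.0
```

```bash
cat > st.py <<'E'
from h import *
p=np.load('p.npy')
s=manip.read_state();d=s['eef_pos'][:2]-p[:2];c,n=np.cos(p[2]),np.sin(p[2])
yaw=np.radians(s['ee_rot'][2]);t=np.array([c*d[0]+n*d[1],-n*d[0]+c*d[1]])
g=np.array([0,-.14])-t; w=np.array([c*g[0]-n*g[1],n*g[0]+c*g[1]])
print('t',s['time_s'],'stand xy',t.round(4),'z',s['eef_pos'][2].round(4),'rot',s['ee_rot'].round(2),'F',s['contact_force'].round(2),'w',s['gripper_width'])
print('to start: tool dx,dy',(w@[np.cos(yaw),np.sin(yaw)]).round(4),(w@[np.sin(yaw),-np.cos(yaw)]).round(4),'q',s['q'].round(1))
E
python3 st.py
```

```text
t 1.1 stand xy [ 0.0259 -0.2746] z 0.2313 rot [-1.7998e+02 -4.0000e-02  6.2680e+01] F [ 0.19 -0.34 -0.18] w -0.0002990542891592361
to start: tool dx,dy 0.1348 -0.0248 q [ 30.8  19.1 -13.6 120.9   6.7  40.8 -14.5]
```

Emit:
apply_moves(increments=[[0.03,-0.006,0.02,0.4],[0.07,-0.013,0.045,0.4],[0.105,-0.019,0.075,0.4],[0.125,-0.024,0.1,0.4],[0.134,-0.025,0.111,0.4],[0.134,-0.025,0.111,0.4],[0.134,-0.025,0.111,0.4]])

```text
time_s: 1.98
eef_pos: [0.479, -0.0969, 0.1209]
ee_rot: [180.0, 0.0, 61.8]
contact_force: [-0.2, -0.5, -0.0]
gripper_width: -0.0001
grasp_force: 0.0
```

```bash
python3 st.py
python3 - <<'E'
from h import *
a,s=snap('scene','s1.png');b,_=snap('side','d1.png')
A=cv2.resize(a['frame'][130:310,200:400],None,fx=2,fy=2);B=cv2.resize(b['frame'][110:290,255:455],None,fx=2,fy=2)
cv2.imwrite('pics/m1.png',np.hstack([A,B])[:,:,::-1])
E
```

```text
t 1.975 stand xy [ 0.0023 -0.1448] z 0.1209 rot [1.7995e+02 2.0000e-02 6.1840e+01] F [-0.19 -0.5  -0.05] w -8.737158127336938e-05
to start: tool dx,dy 0.0048 -0.0023 q [ 12.2  28.6 -10.3 127.5  11.9  24.7 -35.9]
```

View pics/m1.png

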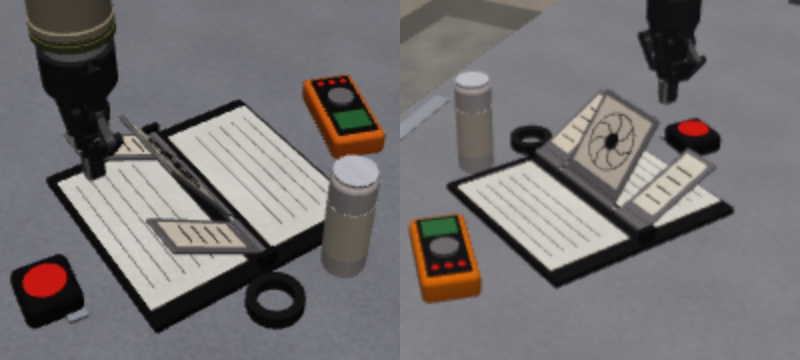

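The fingertips (left pane, about (95,170)) are behind and beneath the long leaf's free edge, clear of the short leaves. I'll compute the push path in tool increments.

Run:
```python
import numpy as np
h=.011
for d in list(range(55,91,7))+list(range(95,181,5)):
    t=np.radians(d)
    if d<=90: y=-.14*np.cos(t)-.0025*np.sin(t)-h; z=.022+.14*np.sin(t)-.02
    else:
        r=.12-.01*(d-90)/90; y=-r*np.cos(t)-.0025*np.sin(t)-h; z=.022+r*np.sin(t)-.0025*np.cos(t)
    print(d,'y %.3f z %.3f  dx %.3f dz %.3f'%(y,z,y+.145,.121-z))
```

```text
55 y -0.093 z 0.117  dx 0.052 dz 0.004
62 y -0.079 z 0.126  dx 0.066 dz -0.005
69 y -0.064 z 0.133  dx 0.081 dz -0.012
76 y -0.047 z 0.138  dx 0.098 dz -0.017
83 y -0.031 z 0.141  dx 0.114 dz -0.020
90 y -0.014 z 0.142  dx 0.131 dz -0.021
95 y -0.003 z 0.141  dx 0.142 dz -0.020
100 y 0.007 z 0.140  dx 0.152 dz -0.019
105 y 0.017 z 0.137  dx 0.162 dz -0.016
110 y 0.027 z 0.134  dx 0.172 dz -0.013
115 y 0.036 z 0.129  dx 0.181 dz -0.008
120 y 0.045 z 0.124  dx 0.190 dz -0.003
125 y 0.054 z 0.119  dx 0.199 dz 0.002
130 y 0.061 z 0.112  dx 0.206 dz 0.009
135 y 0.069 z 0.105  dx 0.214 dz 0.016
140 y 0.075 z 0.097  dx 0.220 dz 0.024
145 y 0.081 z 0.089  dx 0.226 dz 0.032
150 y 0.086 z 0.081  dx 0.231 dz 0.040
155 y 0.090 z 0.072  dx 0.235 dz 0.049
160 y 0.094 z 0.063  dx 0.239 dz 0.058
165 y 0.096 z 0.053  dx 0.241 dz 0.068
170 y 0.098 z 0.044  dx 0.243 dz 0.077
175 y 0.099 z 0.034  dx 0.244 dz 0.087
180 y 0.099 z 0.025  dx 0.244 dz 0.096
```

Emit:
apply_moves(increments=[[0.02,-0.002,0.0,0],[0.035,-0.002,0.0,0],[0.045,-0.002,0.0,0],[0.053,-0.002,0.0,0],[0.06,-0.002,-0.002,0],[0.067,-0.002,-0.004,0],[0.067,-0.002,-0.004,0]])

```text
time_s: 2.95
eef_pos: [0.5091, -0.0351, 0.1244]
ee_rot: [180.0, -0.0, 62.0]
contact_force: [0.6, 1.1, 0.4]
gripper_width: 0.0001
grasp_force: 0.0
```

Emit:
apply_moves(increments=[[0.008,0,-0.005,0],[0.016,0,-0.009,0],[0.024,0,-0.012,0],[0.032,0,-0.014,0],[0.04,0,-0.015,0],[0.048,0,-0.016,0],[0.056,0,-0.017,0],[0.06,0,-0.017,0]])

```text
time_s: 3.95
eef_pos: [0.5373, 0.0178, 0.1413]
ee_rot: [180.0, -0.0, 61.9]
contact_force: [-0.9, -0.2, 1.3]
gripper_width: 0.0
grasp_force: 0.6
```

```bash
python3 st.py
python3 - <<'E'
from h import *
a,s=snap('scene','s2.png');b,_=snap('side','d2.png')
A=cv2.resize(a['frame'][130:310,200:400],None,fx=2,fy=2);B=cv2.resize(b['frame'][110:290,255:455],None,fx=2,fy=2)
cv2.imwrite('pics/m2.png',np.hstack([A,B])[:,:,::-1])
E
```

```text
t 3.95 stand xy [ 0.0004 -0.0162] z 0.1413 rot [ 1.800e+02 -1.000e-02  6.194e+01] F [-0.91 -0.2   1.26] w 4.645874546204758e-05
to start: tool dx,dy -0.1238 0.0002 q [ -0.7  29.1 -10.1 120.5   9.5  31.1 -45.8]
```

View pics/m2.png

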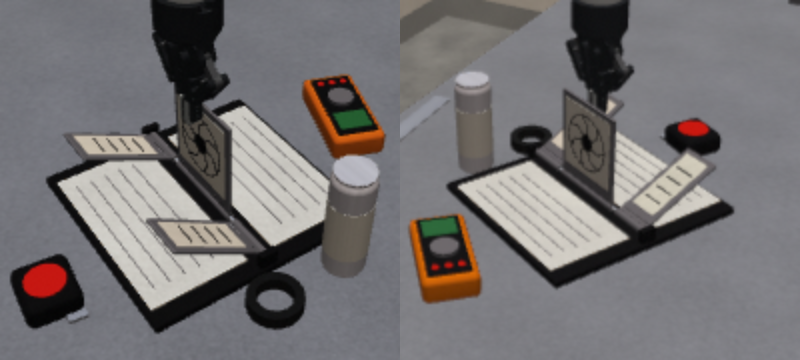

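The leaf is about upright, with the fingers on its back near the top edge, and the short leaves and stand haven't moved. I'll keep pushing along the arc.

Emit:
apply_moves(increments=[[0.01,0,0.0,0],[0.021,0,0.001,0],[0.032,0,0.003,0],[0.043,0,0.007,0],[0.053,0,0.012,0],[0.063,0,0.018,0],[0.073,0,0.024,0],[0.08,0,0.03,0]])

```text
time_s: 5.05
eef_pos: [0.5749, 0.0885, 0.1108]
ee_rot: [-180.0, -0.0, 61.9]
contact_force: [-0.6, -0.3, 1.0]
gripper_width: -0.0002
grasp_force: 0.4
```

```bash
python3 st.py
python3 - <<'E'
from h import *
a,s=snap('scene','s3.png');b,_=snap('side','d3.png')
A=cv2.resize(a['frame'][130:310,200:400],None,fx=2,fy=2);B=cv2.resize(b['frame'][110:290,255:455],None,fx=2,fy=2)
cv2.imwrite('pics/m3.png',np.hstack([A,B])[:,:,::-1])
E
```

```text
t 5.05 stand xy [0.0008 0.0639] z 0.1108 rot [-1.800e+02 -1.000e-02  6.193e+01] F [-0.56 -0.27  1.02] w -0.00019098728495170253
to start: tool dx,dy -0.2039 0.0003 q [ -8.3  33.9  -8.8 116.1   9.7  30.6 -52. ]
```

View pics/m3.png

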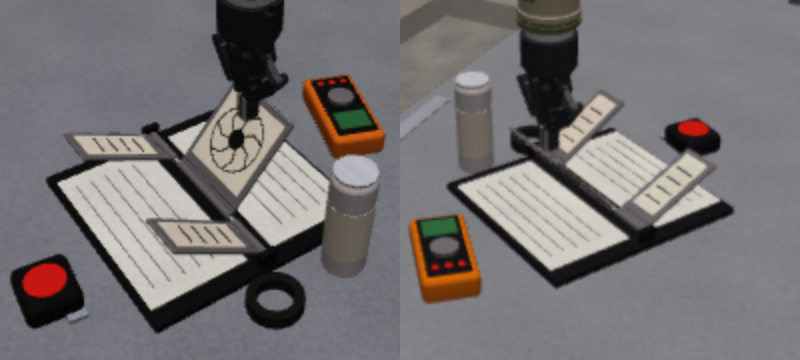

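The leaf is at about 130° and still on the fingertip. I'll press it down the rest of the way.

Emit:
apply_moves(increments=[[0.008,0,0.008,0],[0.015,0,0.017,0],[0.021,0,0.027,0],[0.026,0,0.037,0],[0.03,0,0.047,0],[0.033,0,0.057,0],[0.035,0,0.066,0],[0.036,0,0.072,0]])

```text
time_s: 6.15
eef_pos: [0.5914, 0.1196, 0.0386]
ee_rot: [-180.0, 0.0, 61.9]
contact_force: [0.0, 1.1, 0.9]
gripper_width: -0.0003
grasp_force: 0.3
```

Emit:
apply_moves(increments=[[0.001,0,0.006,0],[0.001,0,0.011,0],[0.001,0,0.014,0],[0.001,0,0.016,0],[0.001,0,0.017,0],[0.001,0,0.017,0],[0.001,0,0.017,0]])

```text
time_s: 7.02
eef_pos: [0.5921, 0.1203, 0.0243]
ee_rot: [179.9, -0.0, 61.9]
contact_force: [-5.9, -1.6, 23.6]
gripper_width: -0.0003
grasp_force: 11.4
```

```bash
python3 st.py
```

```text
t 7.025 stand xy [0.0011 0.1001] z 0.0243 rot [ 1.7994e+02 -3.0000e-02  6.1910e+01] F [-5.94 -1.59 23.59] w -0.0002583545603460486
to start: tool dx,dy -0.2401 0.0002 q [-12.7  42.5  -6.3 115.4  11.1  22.6 -55.7]
```

The tip stopped at z = 24.3 mm with 24 N upward, so the leaf is on its stop. I'll lift straight up and check.

Emit:
apply_moves(increments=[[0,0,-0.01,0],[0,0,-0.03,0],[0,0,-0.06,0],[0,0,-0.09,0],[0,0,-0.12,0],[0,0,-0.15,0],[0,0,-0.15,0],[0,0,-0.15,0]])

```text
time_s: 8.02
eef_pos: [0.5917, 0.1201, 0.1719]
ee_rot: [-180.0, 0.0, 61.9]
contact_force: [0.6, 0.5, -0.2]
gripper_width: 0.0
grasp_force: 0.0
```

```bash
python3 st.py
python3 - <<'E'
from h import *
a,s=snap('scene','s4.png');b,_=snap('side','d4.png')
A=cv2.resize(a['frame'][130:310,200:400],None,fx=2,fy=2);B=cv2.resize(b['frame'][110:290,255:455],None,fx=2,fy=2)
cv2.imwrite('pics/m4.png',np.hstack([A,B])[:,:,::-1])
E
```

```text
t 8.025 stand xy [0.0008 0.0997] z 0.1719 rot [-1.7999e+02  3.0000e-02  6.1910e+01] F [ 0.62  0.46 -0.23] w 4.698486199614952e-05
to start: tool dx,dy -0.2397 0.0005 q [-10.1  30.4  -9.8 110.7   7.8  39.6 -52.8]
```

View pics/m4.png

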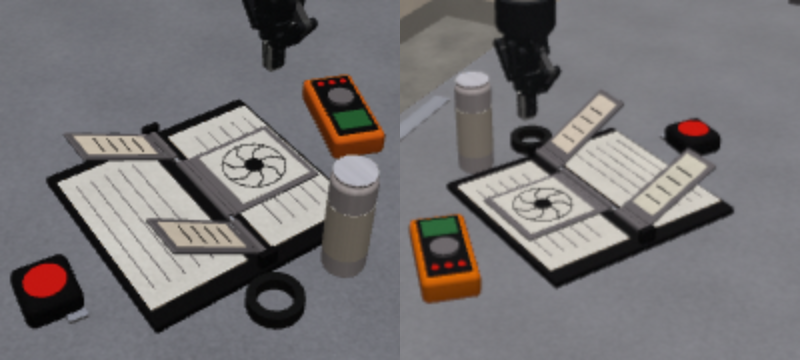

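The long leaf lies flat on the +y side (fan at about (253,165) left, (542,203) right). The short leaves, stand and bystanders are unchanged, and the gripper is clear.

```bash
python3 -c "
from workcell import manip
print(manip.job_done())"
```

```text
the job is handed in; nothing more can be done
None
```

The long middle leaf is turned over and lies flat on the stand's +y side; the pictures show the short leaves, stand and bystanders unmoved, and the job is handed in at about 8 s of the 40 s (no verdict was returned).

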